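# Pin the scanner head and present the calibration ball

## Robot

A 6-joint arm with a two-finger parallel gripper is mounted at the origin on a cart in front of the work surface, level with it; the furniture and walls round the work are solid. World frame = base frame: x ahead of the robot, y to its left, z up, the work surface at z = 0. Lengths are in mm, angles in rad, forces in N, time in s.
With the tool pointing down it reaches from about 275 to 1000 mm from the base axis. Payload 8.4 kg.
Tool frame: the origin (TCP) lies midway between the tips of the shut fingers; the grasp point (between the pads) lies 19 mm behind it; z points along the fingers, y is the direction in which the jaws open and shut (so a half turn about z gives the same grasp; the last joint's range is limited). The gripper opens to 85 mm and grips with 20 to 120 N. Pads are 22 mm wide; open, the fingers measure 114 mm over their backs; the gripper's body (76 mm by 85 mm) begins 54 mm behind the grasp point. The pads swing forward as they close: fully open they stand 13 mm farther back than shut.
Start: joints at [1.101, 0.353, 1.633, -0, 1.155, -0.002], TCP at [281.826, 557.855, 231.281] pointing down, gripper open.
Joint ranges: [-2.63, 2.63], [-0.92, 2.1], [0.06, 2.66], [-1.3, 4.44], [0, 2.69], [-3.02, 3.02]. Speed limits (rad/s): [2.22, 2.22, 2.79, 3.14, 3.14, 3.14].

## Interface

Orientations are given as [roll, pitch, yaw] about the fixed x, y, z axes, in that order (R = Rz(yaw) Ry(pitch) Rx(roll)).
In Python, from rig import r gives the robot as it stands. The module is installed in compiled form; this text tells all that it offers.
- The arm moves only by the tool drive_tool, never from a script. Its argument "moves" is a list of rows, each a list of 3 entries, a list of its own where there are three numbers: the closure, from 0 (fully open) to 1 (shut), then the shift along the tool's x, y, z in cm, then the turn about the tool's z in degrees. In form: [[claw, [dx, dy, dz], roll], ...]. A call has 1 to 12 rows; each row is the pose to reach, as a shift and turn from the pose measured when the call began, along the tool's axes at that moment; what a row does not reach only later rows make up. A row lasts 1/8 s, in which the tool goes at most 62.5 mm and 10.7 degrees, less where a joint would pass 70% of its speed; a pose out of reach is approached as far as the arm can. A call with a gripper value outside its range is refused whole. The fingers move at their own pace and stop on an object; "grip_force" is the grip in N (left out, the last holds). Time passes only in rows, so rows that repeat a pose let the fingers close. It gives the time, the measured TCP pose, the force and the opening at its end, in the units of the state.
- r.sense(): the state, without advancing time (a new reading comes with each control period).
- r.grab_frame(name): name is "side" or "top"; returns a dict with "color" (400x640x3 uint8, red, green, blue), "fx", "fy", "cx", "cy" (pixels), "pose" (4x4, takes a point from camera to world coordinates). Camera axes: x right, y up, looking along -z (the intrinsics and any distortion apply to the point x, -y, -z); pixel columns grow to the right and rows downward; lengths in mm; the calibration is good to about 2 mm. A picture is of the moment at which its call begins. There is no depth.
- r.sign_off(): hands the job in, once; it reports no verdict.
Trained networks look in the newest picture that a camera, given by its name, has taken for a name from the list of things; names that differ only in an ending like _2 or _b are one class to them, and where a whole thing is asked for, a point or a joint stands for the part that bears it (a point fixed in the world has none). Each returns a list of dicts, best first, with "score" (0 to 1); they miss things now and then, are a little off and sometimes report something else, mostly with a low value. They report only what shows in the picture. A call takes as long as a camera call.
- r.outline_of(thing, camera): "mask" (400x640 bool, what is visible of it) and "at" ([column, row] in pixels, amid what is visible of it).
- r.spot_point(thing, camera): "at" ([column, row] in pixels: a listed point, or the origin of a listed thing).
The state is a dict: "clock": time; "qpos": joint angles; "qvel": joint speeds; "joint_efforts": joint torques, N m; "eef_pos": TCP position; "tcp_rot": TCP orientation; "contact_force": force on the tool from outside, world axes, zero at the start; "wrist_torque": the same for the moment, N m; "opening": opening from 0.0 (shut) to 1.0 (fully open).
Only numpy, scipy, OpenCV 4.12 (cv2) and the standard library are available. Lean on these libraries where they do the work, as an engineer would, in place of code of your own. Each camera call takes 0.05 s, during which the arm holds its last target.

## Task

To make the model scanner ready for calibration, first take the headed steel pin from its block and push it down through the lined-up fork and lug holes beside the scanner head until its flange sits on the fork; let go of it. Then pick up the small tray by the bar of its arched handle, carry it level so that the loose steel ball never leaves its pocket, and finish still holding it in the air, steady and level, with the ball straight in front of the lens at lens height, 11 cm from the lens (above the ring mark on the scanner's base), the open side of the arch facing the lens. Do not disturb the plaster jaw model or the polish pot.

Things in the scene. Friction and masses are not known exactly. Their poses are not given: they have to be found in the camera images.
- scanner: White camera head 95x70x64 mm (top at z 162) on a column and grey base, fixed. Origin on the bench; own x away from the robot, z up. Lens: black barrel 40 across, axis 130 high, looks along own -x, glass at x -45. Foot 70 wide, 12 high, to x -185. On its left (own +y) a metal fork, two level tines 34 wide, from a side post (y 101-119, top 145), holds the head's steel lug; vertical holes lined up.
- scanner_hole (a point): Centre of the mouth of the upper tine's hole, on the fork's top face, own (0, 80, 145) mm of the scanner. The hole is 14.5 mm across with a small bevel, goes straight down through tine, lug and tine (26 mm in all), and is open below.
- scanner_focus (a point): Point in the air where the ball's centre shall be held: on the lens axis, 110 mm in front of the glass, 130 mm above the bench, straight above the ring mark (40 mm across) on the foot; own (-155, 0, 130) mm of the scanner. Axes are the scanner's.
- pin_stand: Grey parking block 56 x 56 mm (rubber foot 64 x 64 mm), 56 mm high, fixed to the bench, with a 16 mm vertical through hole in its middle, in which the pin stands. Origin at the centre of its underside.
- pin: Loose steel pin, about 70 g, standing upright in the block, flange on its top. Shank 12 mm across, 50 mm long, tapered nose; above it a flange 24 mm across, 5 mm thick, then a round grip knob 18 mm across, 28 mm high (55 to 83 mm above the tip). Origin at the tip of the nose, own z up along the pin.
- pin_flange (a point): Centre of the underside of the pin's flange, 50 mm above the tip; it comes to scanner_hole when the pin is home.
- tray: Loose aluminium tray, 80 (own x) x 100 (own y) mm, lip 12 high, about 200 g. Arched handle: uprights at y +-43 (12x6 mm), level bar along own y 92 long, 12 wide in x, 77-93 above the underside; grip its middle across x. Arch open along x. Under the bar a round pocket, 31 across, 3 deep, holds the ball. Origin: centre of underside, z up. Stands left or right; the pin block on the other side.
- tray_bar (a point): Middle of the handle bar, 85 mm above the tray's underside.
- tray_pocket (a point): Where the centre of the ball is when it lies in the middle of the pocket, 17.5 mm above the tray's underside.
- ball_center (a point): Centre of the loose steel ball, 25 mm across, 64 g; it can roll 3 mm or so within its pocket and rolls out if the tray is tipped beyond about 35 degrees or jerked.
- model_lower: White plaster jaw model, 67 x 66 x 28 mm, loose, on the bench near the robot; to be left alone. Origin at the centre of its underside.
- polish_pot: Round orange pot with black lid, 49 mm across, 52 mm high, loose, right of the scanner; to be left alone. Origin at the centre of its underside.

How it is judged:
By the outcome, as a careful person would: the job done as asked, in the order asked, and still so for the second after the job is handed in, while the arm keeps its last pose, push and grip.
It also fails if it takes over 54 s, if anything falls off the work surface, if the arm or the gripper's body presses on something with over 40 N, if the wrist force passes 120 N, or if a joint passes its speed limit or range.

## Working session

There is one attempt and no reset: what is moved stays moved. The work goes in short steps, Python scripts to look and compute and a tool call to move; the robot and the scene stay as the last step left them, time stands still between calls to the robot, and variables do not carry over. Pictures are saved under pics/ and viewed, and the job is handed in when it is done.

Besides the shell and the picture viewer there is one more tool, called after "Call:" as a command line: name --argument value ..., lists and objects as JSON in quotes. drive_tool: Moves the arm, as the interface text tells. Its arguments: {"type":"object","properties":{"moves":{"type":"array"},"grip_force":{"type":"number"}},"required":["moves"]}

```bash
mkdir -p pics; ls; python3 - <<'E'
from rig import r
import cv2
print(r.sense())
for c in ("side","top"):
    f=r.grab_frame(c); cv2.imwrite(f"pics/{c}0.png",f["color"][:,:,::-1])
    print(c,f["fx"],f["fy"],f["cx"],f["cy"],f["pose"].round(3).tolist(),[k for k in f])
    for t in ["scanner","scanner_hole","scanner_focus","pin_stand","pin","pin_flange","tray","tray_bar","tray_pocket","ball_center","model_lower","polish_pot"]:
        print(t,[( [round(float(v),1) for v in d["at"]],round(d["score"],2)) for d in r.spot_point(t,c)][:3])
E
```

```text
pics
{'clock': 0.0, 'qpos': array([ 1.10059721e+00,  3.53646130e-01,  1.63415530e+00,  2.31835394e-06,
        1.15518078e+00, -2.40013769e-03]), 'qvel': array([-5.45607754e-04,  4.49924157e-04,  5.60646323e-04, -7.14717535e-05,
       -7.05126372e-04,  6.35806710e-04]), 'joint_efforts': array([ 3.33777883e-03, -6.05191755e+01, -3.42075956e+01,  1.80294887e-04,
        8.51626071e-03,  1.94282649e-05]), 'eef_pos': array([281.60777494, 557.42234461, 230.55387684]), 'tcp_rot': array([-3.14020310e+00, -5.45481902e-06,  2.67379273e+00]), 'contact_force': array([ 0.09955969, -0.08485558, -0.30319558]), 'wrist_torque': array([ 0.01662182, -0.02715852,  0.00898541]), 'opening': 0.9988295524199327}
side 422.6034428303604 422.6034428303604 313.39638071327096 207.16410358751972 [[0.916, 0.173, -0.362, 195.664], [-0.402, 0.374, -0.836, -737.458], [-0.009, 0.911, 0.412, 507.458], [0.0, 0.0, 0.0, 1.0]] ['color', 'fx', 'fy', 'cx', 'cy', 'pose']
scanner [([378.2, 252.5], 0.6)]
scanner_hole [([362.0, 182.7], 0.72)]
scanner_focus [([440.7, 306.0], 0.61), ([361.3, 183.5], 0.35)]
pin_stand [([353.0, 34
[... 367 characters left out ...]
876 197.06576450614426 [[-0.024, 0.984, -0.178, 314.677], [-1.0, -0.024, 0.001, 24.01], [-0.003, 0.178, 0.984, 1377.67], [0.0, 0.0, 0.0, 1.0]] ['color', 'fx', 'fy', 'cx', 'cy', 'pose']
scanner [([337.1, 161.3], 0.61)]
scanner_hole [([304.6, 147.4], 0.58)]
scanner_focus [([345.9, 205.6], 0.86)]
pin_stand [([422.6, 222.8], 0.58), ([421.7, 223.3], 0.32)]
pin [([420.2, 224.4], 0.65), ([342.3, 204.9], 0.32)]
pin_flange [([426.2, 218.5], 0.53)]
tray [([208.8, 240.7], 0.93)]
tray_bar [([201.6, 240.2], 0.84)]
tray_pocket [([205.2, 241.3], 0.89), ([200.9, 240.7], 0.34)]
ball_center [([209.1, 245.0], 0.45)]
model_lower [([307.0, 266.2], 0.59)]
polish_pot [([410.9, 154.7], 0.5), ([422.7, 223.3], 0.49)]
```

View pics/side0.png

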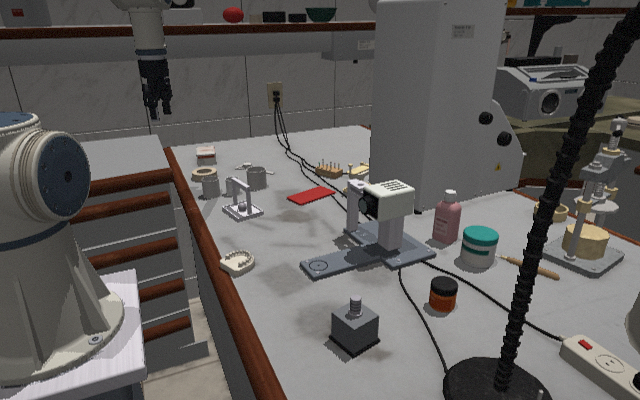

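View pics/top0.png

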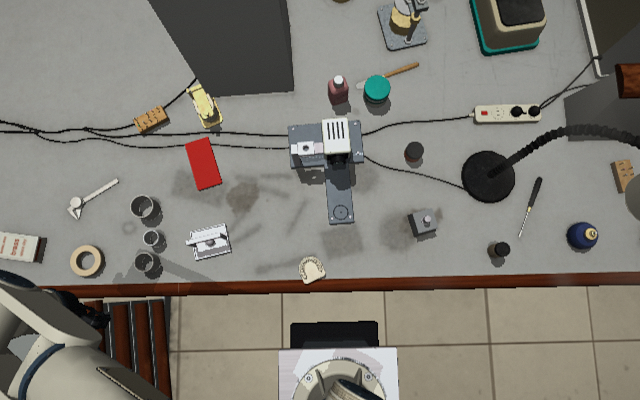

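The side view shows the pin block at (355,325), pin knob at (356,303), fork at (352,190), ring mark at (318,265) and tray at (242,205). In the top view the pin is at (427,218), fork hole at (306,147), ring at (341,212) and tray at (209,241). Next I'll zoom in.

```bash
cat > h.py <<'E'
import numpy as np, cv2
from scipy.optimize import least_squares
from rig import r
def proj(f,P):
    P=np.atleast_2d(P).astype(float); T=np.linalg.inv(f["pose"])
    c=P@T[:3,:3].T+T[:3,3]; z=-c[:,2]
    return np.c_[f["cx"]+f["fx"]*c[:,0]/z, f["cy"]-f["fy"]*c[:,1]/z]
def ray(f,uv):
    d=np.array([(uv[0]-f["cx"])/f["fx"],-(uv[1]-f["cy"])/f["fy"],-1.])
    return f["pose"][:3,3], f["pose"][:3,:3]@d
def onz(f,uv,z):
    o,d=ray(f,uv); return o+d*(z-o[2])/d[2]
def tri(obs):
    return least_squares(lambda p: np.concatenate([(proj(f,p)[0]-uv) for f,uv in obs]),[400,0,80]).x, 
def crop(f,x0,y0,w,h,s,name):
    im=cv2.resize(f["color"][y0:y0+h,x0:x0+w],None,fx=s,fy=s,interpolation=cv2.INTER_CUBIC)
    cv2.imwrite("pics/"+name,im[:,:,::-1])
E
python3 - <<'E'
from h import *
s=r.grab_frame("side");t=r.grab_frame("top")
crop(s,300,150,150,110,5,"s_scan.png");crop(s,210,160,75,70,8,"s_tray.png");crop(s,320,285,75,70,8,"s_pin.png")
crop(t,280,110,90,120,5,"t_scan.png");crop(t,175,210,70,60,8,"t_tray.png");crop(t,395,195,60,50,10,"t_pin.png")
def best(a,c,f): 
    return
for n,a,b,z in [("hole",[362,182.7],[304.6,147.4],145),("flange",[356.6,310.8],[426.2,218.5],None),("bar",[243.3,183.5],[201.6,240.2],85),("pocket",[240.5,203],[205.2,241.3],17.5),("stand",[353,342.7],[422.6,222.8],0)]:
    p=tri([(s,a),(t,b)])[0]; print(n,p.round(1),(proj(s,p)[0]-a).round(1),(proj(t,p)[0]-b).round(1))
print(onz(t,[341,212],12),onz(s,[318,265],12))
E
```

```text
hole [670.9  72.9 147.1] [-0.7  0.2] [ 0.3 -0.8]
flange [ 486.4 -244.9   61.2] [ 0.4 -0.1] [-0.2  0.7]
bar [448.  349.1  84.1] [-2.4  0.3] [ 0.4 -2.2]
pocket [444.3 355.4  24.2] [ 0.2 -0. ] [-0.   0.2]
stand [ 481.4 -246.7   -3.3] [ 0.8 -0.1] [-0.4  1.2]
[518.68938358 -19.28728844  12.        ] [517.35169322 -17.80159016  12.        ]
```

View pics/s_scan.png

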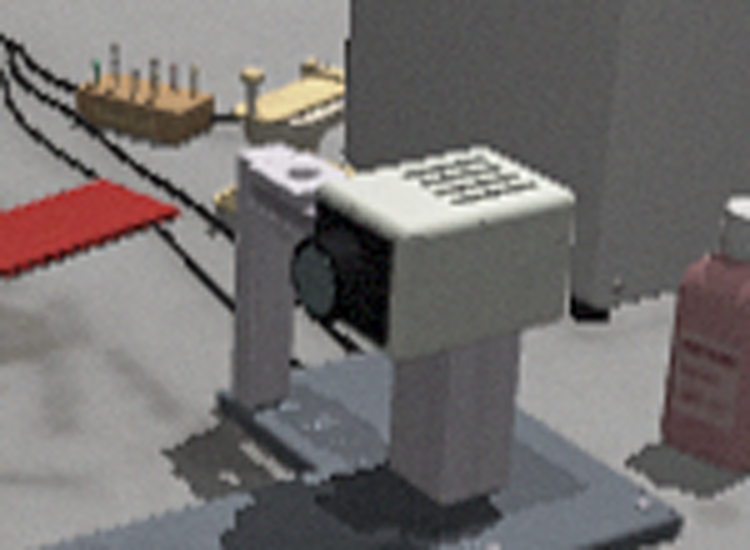

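View pics/t_scan.png

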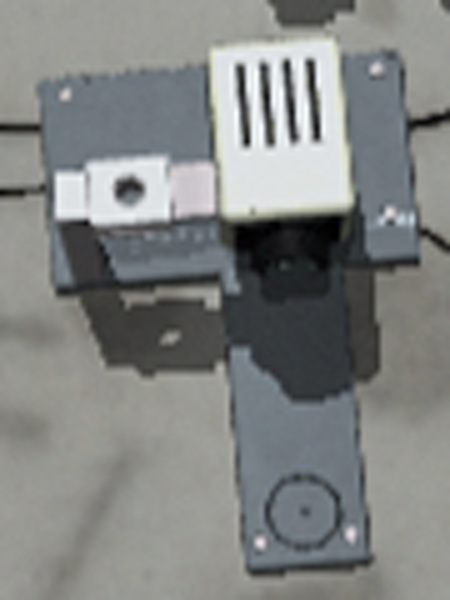

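View pics/s_tray.png

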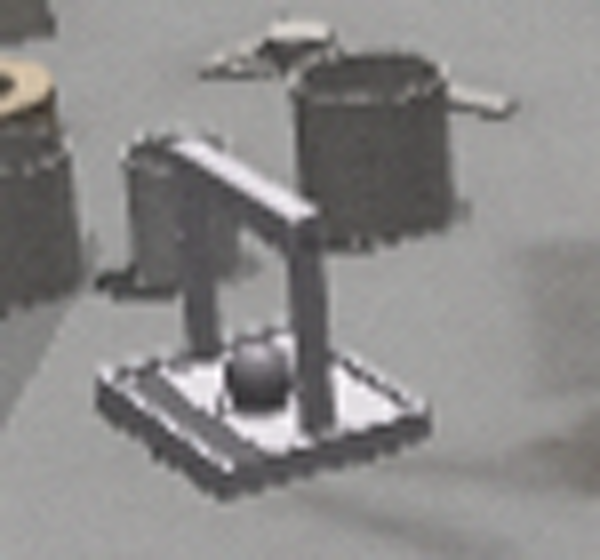

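View pics/t_tray.png

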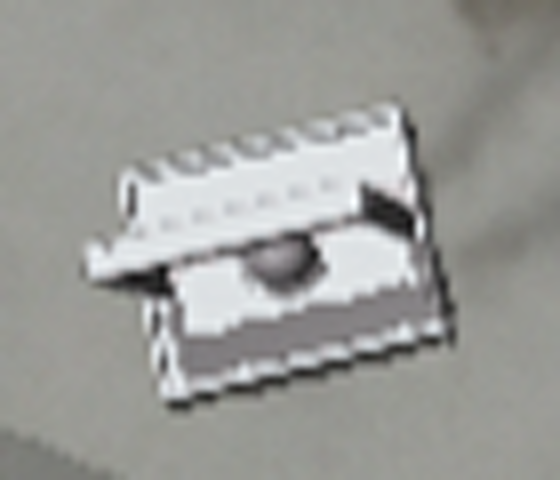

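View pics/s_pin.png

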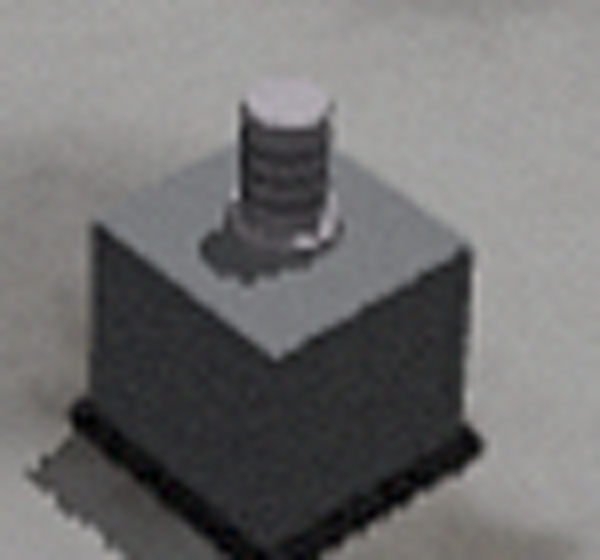

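View pics/t_pin.png

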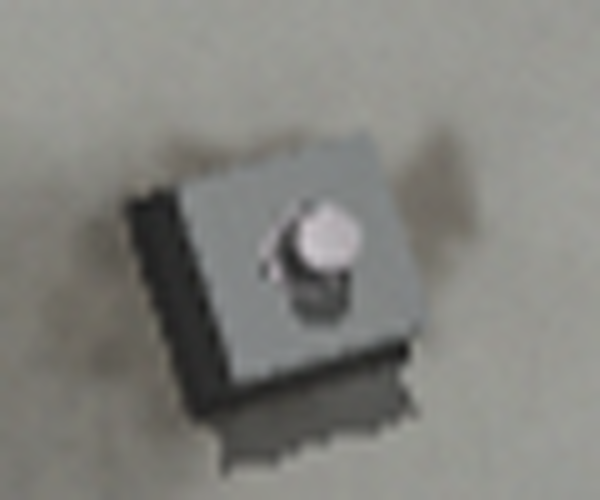

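The crops show the pin knob's top disc at side (355.4,297.2) and top (427.5,218.1). The fork hole is at side (360.2,184.0) and top (305.3,147.1), and the ring centre at top (340.5,211.7). The ball lies under the tray bar. Next I'll fit the poses.

```bash
python3 - <<'E'
from h import *
s=r.grab_frame("side");t=r.grab_frame("top")
c=lambda x0,y0,sc,x,y: np.array([x0+(x+.5)/sc-.5,y0+(y+.5)/sc-.5])
S=lambda x,y:(s,c(300,150,5,x,y)); T=lambda x,y:(t,c(280,110,5,x,y))
def fit(pts,x0,name):
    def res(p):
        R=np.array([[np.cos(p[2]),-np.sin(p[2]),0],[np.sin(p[2]),np.cos(p[2]),0],[0,0,1]])
        return np.concatenate([proj(f,R@np.array(q,float)+[p[0],p[1],0])[0]-uv for (f,uv),q in pts])
    o=least_squares(res,x0,loss="soft_l1"); print(name,o.x[:2].round(1),np.degrees(o.x[2]).round(2)); print(res(o.x).reshape(-1,2).round(1).tolist()); return o.x
# scanner
sc=fit([(T(129,188),(0,80,145)),(S(303,172),(0,80,145)),(T(305,511),(-155,0,12)),
 ((s,np.array([318.,265.])),(-155,0,12)),(T(248,570),(-185,35,12)),(T(370,558),(-185,-35,12))],[670,-20,0],"scanner")
def W(p,q):
    a=p[2];return np.array([p[0]+np.cos(a)*q[0]-np.sin(a)*q[1],p[1]+np.sin(a)*q[0]+np.cos(a)*q[1],q[2]])
print("hole",W(sc,(0,80,145)),"focus",W(sc,(-155,0,130)))
# tray
S=lambda x,y:(s,c(210,160,8,x,y)); T=lambda x,y:(t,c(175,210,8,x,y))
print([onz(t,T(*p)[1],12).round(1).tolist() for p in [(130,172),(395,105),(450,335),(172,400)]])
tr=fit([(T(130,172),(40,50,12)),(T(395,105),(40,-50,12)),(T(447,333),(-40,-50,12)),(T(170,398),(-40,50,12)),
 (S(100,378),(-40,50,12)),(S(222,470),(-40,-50,12)),(S(428,405),(40,-50,12)),
 (S(180,145),(0,46,93)),(S(308,215),(0,-46,93)),(T(95,260),(0,46,93)),(T(360,193),(0,-46,93))],[450,350,0.2],"tray")
# pin
k=[(t,c(395,195,10,330,236)),(s,c(320,285,8,287,101))]
print("knob tri",tri(k)[0],"z89:",onz(t,k[0][1],89),onz(s,k[1][1],89))
q=r.sense();print(q["eef_pos"],q["tcp_rot"],q["clock"])
E
```

```text
scanner [673.6  -7.8] 3.65
[[-0.1, 0.6], [0.3, -0.0], [-0.2, 0.1], [0.6, -0.2], [-0.3, 0.1], [0.3, 0.3]]
hole [668.50030129  72.06717932 145.        ] focus [518.90188526 -17.62849461 130.        ]
[[475.4, 398.7, 12.0], [496.6, 307.1, 12.0], [416.4, 287.2, 12.0], [396.4, 382.4, 12.0]]
tray [445.8 344.3] 12.38
[[-1.1, 0.5], [1.1, 0.3], [0.5, -0.2], [-0.5, 0.4], [-0.0, -0.8], [0.6, -0.2], [0.7, 0.4], [0.8, -0.8], [0.2, -0.1], [-0.8, 0.6], [0.8, 0.5]]
knob tri [ 484.00309316 -243.09806606   88.15056169] z89: [ 485.34455209 -243.54188422   89.        ] [ 482.79092901 -244.0303002    89.        ]
[281.82968787 557.84245387 231.27349394] [-3.14156829e+00  4.53499241e-05  2.67382123e+00] 1.5
```

```bash
cat >> h.py <<'E'
from scipy.spatial.transform import Rotation as Ro
HOLE=np.array([668.5,72.0,145.]);FOC=np.array([518.9,-17.6,130.]);KNOB=np.array([484.,-243.4,88.5]);TRAY=np.array([445.8,344.3,0.])
def delta(p,yaw=None):
    q=r.sense();R=Ro.from_euler("xyz",q["tcp_rot"])
    d=R.inv().apply(np.array(p,float)-q["eef_pos"])/10
    y=np.degrees(q["tcp_rot"][2])
    print("t",round(q["clock"],2),"pos",q["eef_pos"].round(1),"rpy",np.degrees(q["tcp_rot"]).round(2),"F",q["contact_force"].round(1),"op",round(q["opening"],3))
    print("shift cm",d.round(2),"roll",None if yaw is None else round((y-yaw+180)%360-180,2))
E
python3 - <<'E'
from h import *
delta([484,-243.4,160],93.65); delta([484,-243.4,63],93.65)
E
```

```text
t 1.5 pos [281.8 557.8 231.3] rpy [-180.     0.   153.2] F [ 0.4 -0.4 -0.7] op 1.001
shift cm [-54.17 -62.4    7.13] roll 59.55
t 1.5 pos [281.8 557.8 231.3] rpy [-180.     0.   153.2] F [ 0.4 -0.4 -0.7] op 1.001
shift cm [-54.17 -62.4   16.83] roll 59.55
```

Call:
drive_tool --moves '[[0.3,[-4,-4.6,0],8],[0.3,[-8,-9.2,0],16],[0.3,[-12,-13.8,0],24],[0.3,[-16,-18.4,0],32],[0.3,[-20,-23,0],40],[0.3,[-24,-27.6,0],48],[0.3,[-28,-32.2,0],54],[0.3,[-32,-36.8,0],59.5],[0.3,[-36,-41.4,0],59.5],[0.3,[-40,-46,0],59.5],[0.3,[-44,-50.6,0],59.5],[0.3,[-48,-55.2,0],59.5]]'

```text
clock: 3.0
eef_pos: [461.7, -153.5, 231.6]
tcp_rot: [3.141, 0.0, 1.635]
contact_force: [0.9, 1.2, 0.7]
opening: 0.697
```

```bash
python3 - <<'E'
from h import *
delta([484,-243.4,130],93.65); delta([484,-243.4,63],93.65)
E
```

```text
t 3.0 pos [ 461.7 -153.5  231.6] rpy [1.7995e+02 1.0000e-02 9.3670e+01] F [0.9 1.2 0.7] op 0.697
shift cm [-9.11  1.64 10.16] roll 0.02
t 3.0 pos [ 461.7 -153.5  231.6] rpy [1.7995e+02 1.0000e-02 9.3670e+01] F [0.9 1.2 0.7] op 0.697
shift cm [-9.11  1.64 16.86] roll 0.02
```

Call:
drive_tool --moves '[[0.3,[-5,0.9,2],0],[0.3,[-9.1,1.6,6],0],[0.3,[-9.1,1.6,9],0],[0.3,[-9.1,1.6,11],0],[0.3,[-9.1,1.6,11],0],[0.3,[-9.1,1.6,11],0]]'

```text
clock: 3.75
eef_pos: [484.1, -243.4, 122.5]
tcp_rot: [3.14, 0.001, 1.635]
contact_force: [-0.5, -0.4, 0.6]
opening: 0.699
```

```bash
python3 - <<'E'
from h import *
delta([484,-243.4,63],93.65)
s=r.grab_frame("side");t=r.grab_frame("top")
crop(s,310,250,100,80,6,"s1.png");crop(t,380,160,100,80,6,"t1.png")
E
```

```text
t 3.75 pos [ 484.1 -243.4  122.5] rpy [1.799e+02 4.000e-02 9.369e+01] F [-0.5 -0.4  0.6] op 0.699
shift cm [ 0.01 -0.02  5.95] roll 0.04
```

View pics/s1.png

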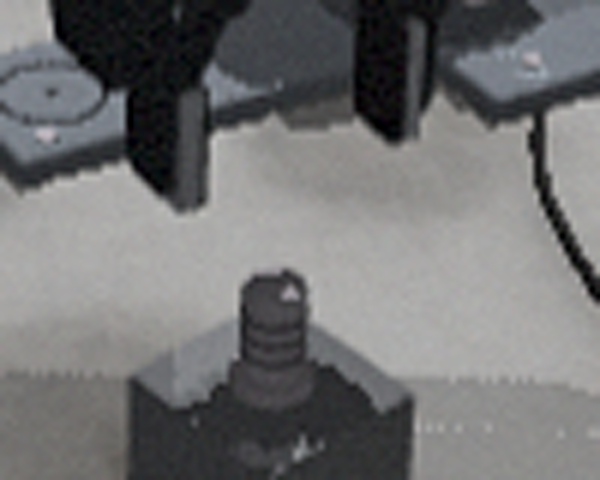

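View pics/t1.png

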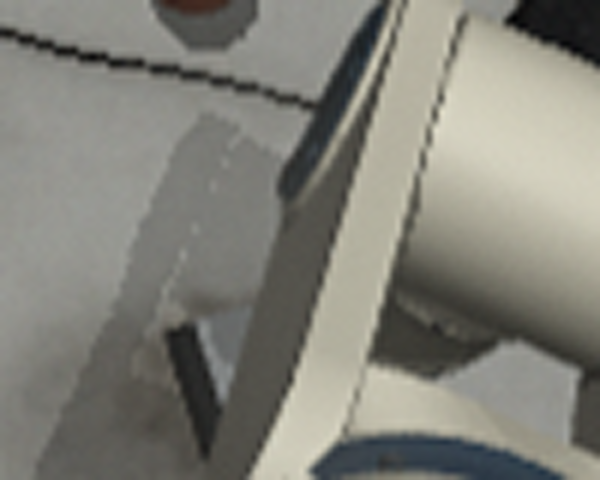

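The side view shows the fingers straddling the knob, with the pad tips at crop (195,208) and (405,135) and the knob at (274,300). In the top view the arm hides the pin. I'll descend and close.

Call:
drive_tool --grip_force 60 --moves '[[0.3,[0,0,2.5],0],[0.3,[0,0,5],0],[0.3,[0,0,5.9],0],[0.5,[0,0,5.9],0],[0.7,[0,0,5.9],0],[1,[0,0,5.9],0],[1,[0,0,5.9],0],[1,[0,0,5.9],0],[1,[0,0,5.9],0]]'

```text
clock: 4.97
eef_pos: [485.2, -243.9, 65.1]
tcp_rot: [3.137, 0.002, 1.635]
contact_force: [-1.0, 0.8, 5.2]
opening: 0.188
```

```bash
python3 - <<'E'
from h import *
delta([484,-243.4,133],93.65)
s=r.grab_frame("side")
crop(s,310,250,100,80,6,"s2.png")
E
```

```text
t 4.97 pos [ 485.2 -243.9   65.1] rpy [1.7976e+02 1.2000e-01 9.3690e+01] F [-1.   0.8  5.2] op 0.188
shift cm [ 0.04 -0.08 -6.79] roll 0.04
```

View pics/s2.png

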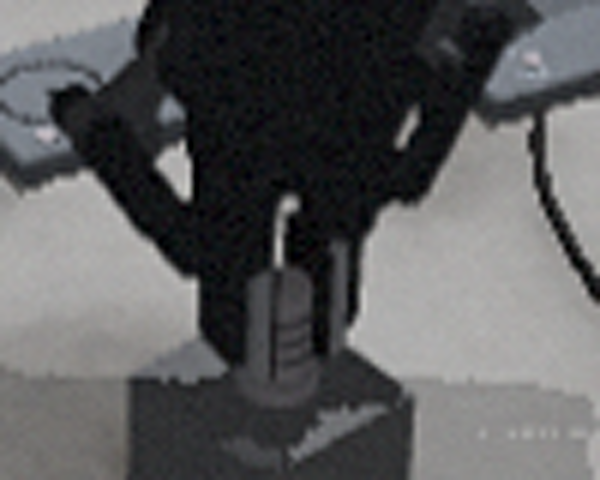

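Both pads are beside the knob and the opening of 0.188 matches it. I'll lift and verify.

Call:
drive_tool --moves '[[1,[0,0,0],0],[1,[0,0,-1],0],[1,[0,0,-3],0],[1,[0,0,-6],0],[1,[0,0,-9],0],[1,[0,0,-12],0],[1,[0,0,-15],0],[1,[0,0,-15.5],0],[1,[0,0,-15.5],0]]'

```text
clock: 6.15
eef_pos: [484.3, -243.5, 220.0]
tcp_rot: [3.137, 0.002, 1.635]
contact_force: [0.4, -0.2, -1.3]
opening: 0.188
```

```bash
python3 - <<'E'
from h import *
s=r.grab_frame("side")
delta([668.5,72,240],93.65)
crop(s,290,190,130,110,5,"s3.png")
E
```

```text
t 6.2 pos [ 484.  -243.4  219.3] rpy [1.7982e+02 9.0000e-02 9.3690e+01] F [-0.3  0.6 -0.9] op 0.186
shift cm [30.28 20.45 -2.05] roll 0.04
```

View pics/s3.png

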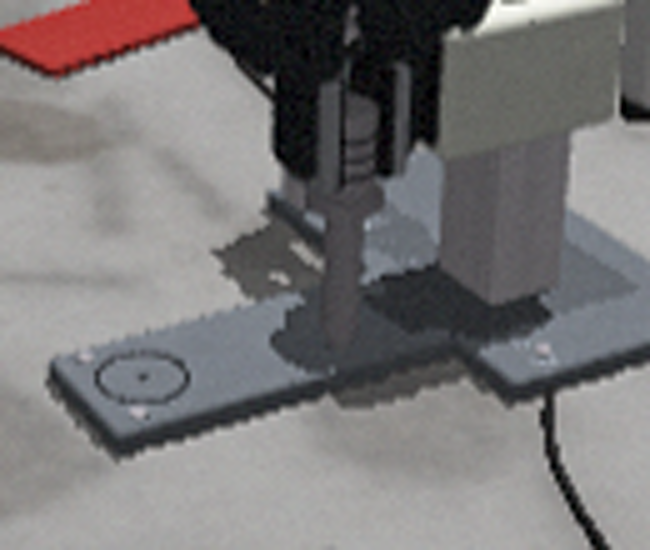

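```bash
python3 - <<'E'
from h import *
s=r.grab_frame("side")
for z in (160,170,200,210,215,243):
    p=proj(s,[484,-243.4,z])[0]; print(z,((p+.5-[290,190])*5-.5).round(1))
im=s["color"][190:300,290:420].astype(int).sum(2)
for row in range(36,72,3): print(row, im[row,55:90].tolist())
E
```

```text
160 [338.9 349. ]
170 [340.  321.3]
200 [343.4 236.1]
210 [344.5 207. ]
215 [345.1 192.3]
243 [348.5 108.2]
36 [510, 373, 264, 226, 146, 122, 161, 158, 203, 212, 229, 225, 125, 115, 128, 152, 146, 155, 170, 190, 256, 272, 294, 325, 387, 392, 382, 384, 385, 375, 376, 390, 392, 330, 243]
39 [284, 288, 255, 266, 268, 259, 183, 194, 193, 202, 199, 215, 216, 234, 232, 215, 223, 212, 203, 183, 201, 241, 386, 398, 392, 397, 388, 376, 386, 388, 386, 382, 384, 293, 267]
42 [138, 132, 152, 172, 176, 194, 285, 247, 211, 202, 220, 225, 235, 230, 226, 218, 217, 218, 210, 193, 239, 323, 321, 333, 322, 369, 384, 396, 392, 387, 391, 389, 386, 288, 260]
45 [233, 228, 224, 175, 129, 132, 151, 226, 296, 268, 182, 213, 219, 231, 221, 218, 214, 288, 489, 368, 371, 324, 322, 326, 337, 326, 330, 321, 323, 333, 377, 407, 393, 250, 254]
48 [225, 231, 234, 328, 323, 307, 168, 178, 136, 156, 196, 219, 222, 216, 227, 230, 220, 299, 329, 323, 323, 352, 315, 366, 323, 338, 324, 334, 327, 334, 329, 333, 373, 236, 258]
51 [222, 229, 213, 226, 255, 390, 449, 430, 301, 203, 196, 215, 222, 229, 232, 223, 221, 339, 403
[... 455 characters left out ...]
11, 416, 362, 348, 205, 214, 204, 175, 215, 224, 216, 232, 224, 212, 203, 211, 167, 118, 134, 134, 127, 148, 133, 140, 135, 145, 139, 134, 127, 123, 139, 138, 137]
63 [399, 402, 179, 216, 200, 214, 210, 206, 204, 198, 217, 213, 206, 223, 232, 215, 197, 214, 196, 210, 207, 211, 156, 109, 146, 152, 140, 138, 136, 132, 141, 151, 145, 135, 132]
66 [187, 185, 197, 201, 207, 211, 204, 187, 203, 192, 222, 234, 222, 236, 217, 208, 184, 198, 197, 204, 209, 209, 197, 197, 213, 200, 159, 163, 171, 166, 207, 214, 212, 226, 214]
69 [188, 201, 195, 202, 196, 192, 195, 210, 205, 210, 187, 199, 198, 219, 215, 195, 206, 198, 196, 196, 195, 207, 187, 201, 203, 217, 202, 203, 195, 191, 176, 169, 149, 167, 149]
```

The side view shows the pin hanging vertical in the jaws, with the shank centre at crop (343,242). That matches the predicted TCP axis within 1 mm. I'll carry it over the hole.

Call:
drive_tool --moves '[[1,[0,0,-2],0],[1,[3,2,-2.2],0],[1,[7,4.7,-2.2],0],[1,[11.5,7.7,-2.2],0],[1,[16,10.8,-2.2],0],[1,[20.5,13.8,-2.2],0],[1,[25,16.9,-2.2],0],[1,[28,18.9,-2.2],0],[1,[29.8,20.1,-2.2],0],[1,[30.3,20.4,-2.2],0],[1,[30.3,20.4,-2.2],0],[1,[30.3,20.4,-2.2],0]]'

```text
clock: 7.75
eef_pos: [667.4, 71.0, 241.1]
tcp_rot: [3.139, 0.001, 1.634]
contact_force: [0.1, 0.2, -0.7]
opening: 0.183
```

```bash
python3 - <<'E'
from h import *
s=r.grab_frame("side");t=r.grab_frame("top")
delta([668.5,72,206],93.65)
crop(s,300,120,130,110,6,"s4.png");crop(t,260,100,110,90,6,"t4.png")
E
```

```text
t 7.85 pos [667.6  71.2 241.3] rpy [1.7985e+02 7.0000e-02 9.3630e+01] F [ 0.   0.  -0.3] op 0.192
shift cm [0.08 0.09 3.54] roll -0.02
```

View pics/s4.png

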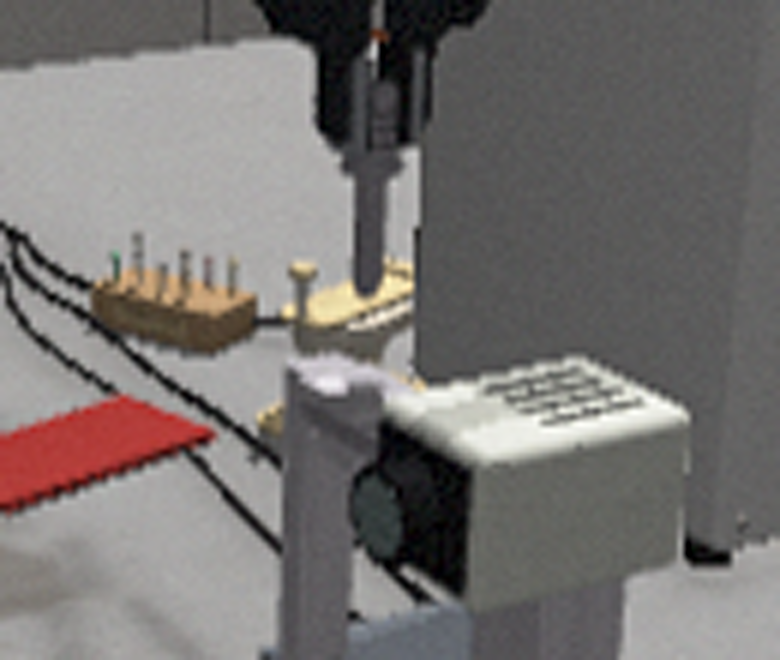

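View pics/t4.png

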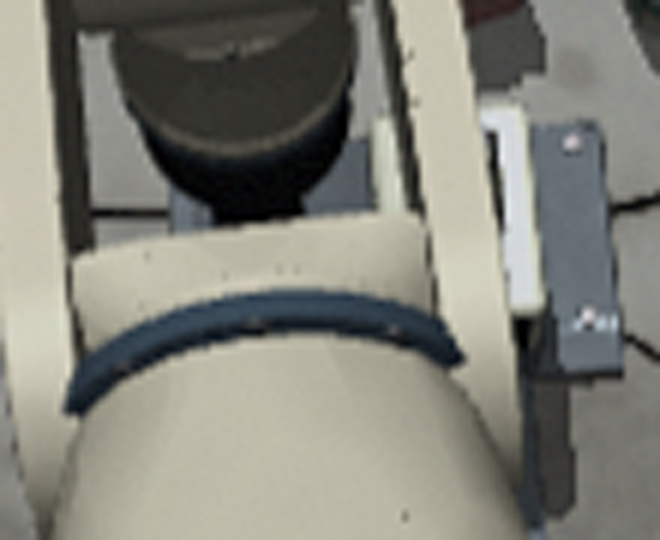

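The pin hangs above the fork, with its tip at side crop (368,293) and the fork hole hidden behind the tip line near (365,380). In the top view the arm hides it. I'll lower to just above the mouth and check again.

Call:
drive_tool --moves '[[1,[0.1,0.1,0.8],0],[1,[0.1,0.1,2],0],[1,[0.1,0.1,3],0],[1,[0.1,0.1,3.2],0],[1,[0.1,0.1,3.2],0]]'

```text
clock: 8.48
eef_pos: [668.5, 72.3, 209.1]
tcp_rot: [3.139, 0.001, 1.634]
contact_force: [0.7, 0.1, 0.9]
opening: 0.188
```

```bash
python3 - <<'E'
from h import *
s=r.grab_frame("side")
delta([668.5,72,154],93.65)
crop(s,325,150,70,60,10,"s5.png")
e=r.sense()["eef_pos"]
for z in (e[2]-59,e[2]-40,e[2]-9): print(((proj(s,[e[0],e[1],z])[0]+.5-[325,150])*10-.5).round(0))
print("hole",((proj(s,HOLE)[0]+.5-[325,150])*10-.5).round(0))
E
```

```text
t 8.53 pos [668.7  72.3 209.4] rpy [1.7983e+02 7.0000e-02 9.3630e+01] F [-0.2 -0.9 -1. ] op 0.185
shift cm [-0.02 -0.04  5.54] roll -0.02
[361. 322.]
[364. 246.]
[369. 119.]
hole [360. 344.]
```

View pics/s5.png

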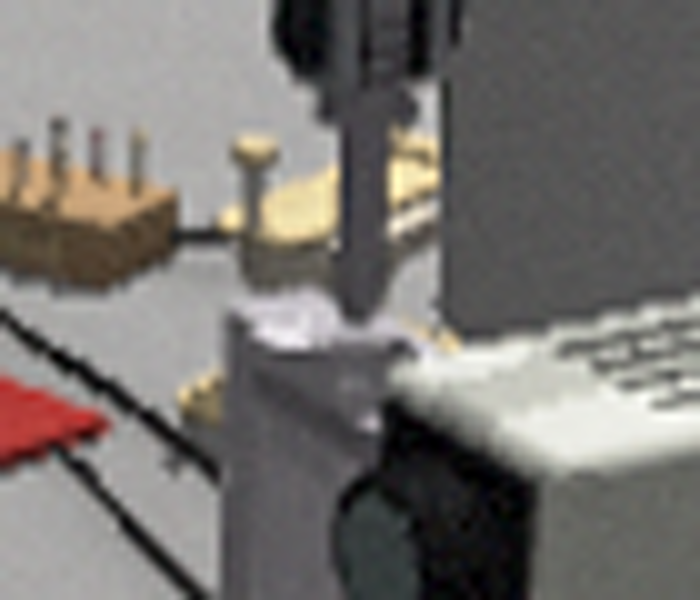

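The pin tip is at crop (361,320), right over the predicted mouth at (360,344). I'll insert gently.

Call:
drive_tool --moves '[[1,[0,0,0.5],0],[1,[0,0,1],0],[1,[0,0,1.5],0],[1,[0,0,1.8],0],[1,[0,0,1.8],0]]'

```text
clock: 9.15
eef_pos: [668.2, 72.1, 190.7]
tcp_rot: [3.14, 0.001, 1.634]
contact_force: [-2.4, -0.5, -3.3]
opening: 0.184
```

Call:
drive_tool --moves '[[1,[0,0,0.6],0],[1,[0,0,1.2],0],[1,[0,0,1.8],0],[1,[0,0,2.3],0],[1,[0,0,2.3],0]]'

```text
clock: 9.78
eef_pos: [668.0, 72.0, 166.9]
tcp_rot: [3.141, 0.002, 1.634]
contact_force: [-1.3, -1.8, -1.8]
opening: 0.188
```

```bash
python3 - <<'E'
from h import *
delta([668.5,72,154],93.65)
E
```

```text
t 9.78 pos [668.   72.  166.9] rpy [1.7996e+02 9.0000e-02 9.3630e+01] F [-1.3 -1.8 -1.8] op 0.188
shift cm [-0.    0.05  1.29] roll -0.02
```

Call:
drive_tool --moves '[[1,[0,0,0.5],0],[1,[0,0,1],0],[1,[0,0,1.2],0],[1,[0,0,1.3],0],[1,[0,0,1.4],0],[1,[0,0,1.4],0]]'

```text
clock: 10.52
eef_pos: [668.0, 71.9, 154.1]
tcp_rot: [3.141, 0.002, 1.634]
contact_force: [-5.5, -3.0, 9.2]
opening: 0.187
```

```bash
python3 - <<'E'
from h import *
s=r.grab_frame("side")
crop(s,325,150,70,60,10,"s6.png")
for z in (145,150,178): print(((proj(s,[668.5,72,z])[0]+.5-[325,150])*10-.5).round(0))
delta([668.5,72,154],93.65)
E
```

```text
[360. 344.]
[361. 325.]
[365. 212.]
t 10.57 pos [668.1  71.9 154.1] rpy [1.7995e+02 1.0000e-01 9.3630e+01] F [-5.3 -3.4  8.8] op 0.186
shift cm [0.01 0.04 0.01] roll -0.02
```

View pics/s6.png

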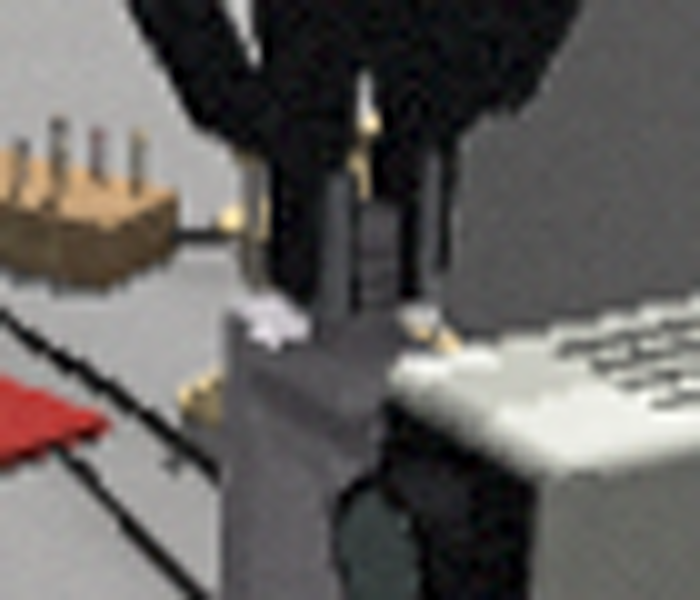

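The knob top is at crop y≈207 against 212 predicted for a seated pin, and the flange lies on the fork. I'll release and retreat.

Call:
drive_tool --moves '[[0.7,[0,0,0],0],[0.4,[0,0,0],0],[0.3,[0,0,0],0],[0.3,[0,0,0],0],[0.3,[0,0,-1],0],[0.3,[0,0,-4],0],[0.3,[0,0,-8],0],[0.3,[0,0,-10],0]]'

```text
clock: 11.58
eef_pos: [669.0, 72.2, 257.1]
tcp_rot: [3.137, 0.001, 1.634]
contact_force: [0.3, 0.6, -0.4]
opening: 0.696
```

```bash
python3 - <<'E'
from h import *
s=r.grab_frame("side")
crop(s,325,150,70,60,10,"s7.png")
delta([445.8,344.3,255],102.4)
E
```

```text
t 11.62 pos [669.6  72.2 259. ] rpy [1.7962e+02 8.0000e-02 9.3620e+01] F [1.2 0.7 1.9] op 0.697
shift cm [ 28.57 -20.62   0.22] roll -8.78
```

View pics/s7.png

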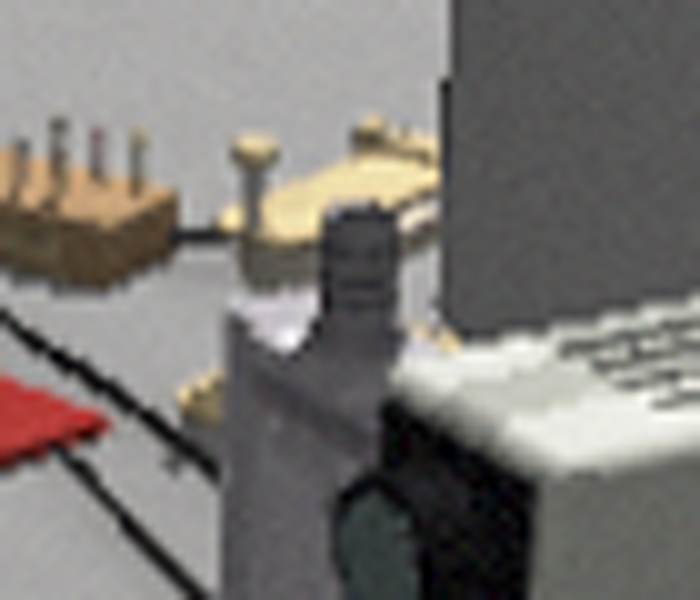

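The pin stands seated and upright in the fork, knob top at crop (360,210). Now I'll go to the tray.

Call:
drive_tool --moves '[[0.3,[4,-2.9,0],-2],[0.3,[9,-6.5,0],-4],[0.3,[14,-10.1,0],-6],[0.3,[19,-13.7,0.5],-8.8],[0.3,[24,-17.3,2],-8.8],[0.3,[27.5,-19.8,5],-8.8],[0.3,[28.6,-20.6,9],-8.8],[0.3,[28.6,-20.6,12],-8.8],[0.3,[28.6,-20.6,12],-8.8],[0.3,[28.6,-20.6,12],-8.8]]'

```text
clock: 12.88
eef_pos: [447.3, 344.6, 137.8]
tcp_rot: [3.135, 0.002, 1.787]
contact_force: [0.9, 0.7, -0.0]
opening: 0.703
```

```bash
python3 - <<'E'
from h import *
s=r.grab_frame("side");t=r.grab_frame("top")
crop(s,200,140,90,80,8,"s8.png");crop(t,255,100,120,100,6,"t8.png")
delta([445.8,344.3,66],102.4)
e=r.sense()["eef_pos"]; print(((proj(s,[e[0],e[1],e[2]+5])[0]+.5-[200,140])*8).round(0),((proj(s,[445.8,344.3,93])[0]+.5-[200,140])*8).round(0))
E
```

```text
t 12.97 pos [447.7 344.9 138.5] rpy [1.7952e+02 8.0000e-02 1.0240e+02] F [-0.9  0.5  0.1] op 0.701
shift cm [-0.   -0.26  7.25] roll -0.0
[320. 195.] [327. 336.]
```

View pics/s8.png

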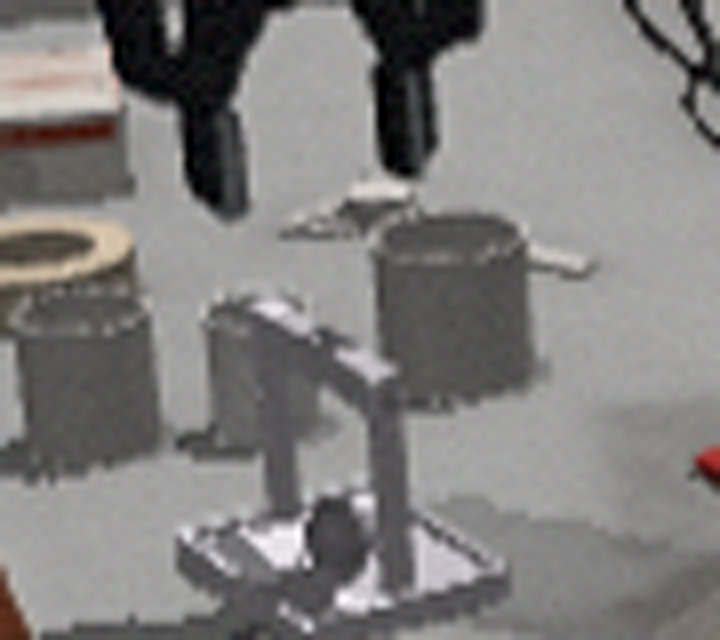

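View pics/t8.png

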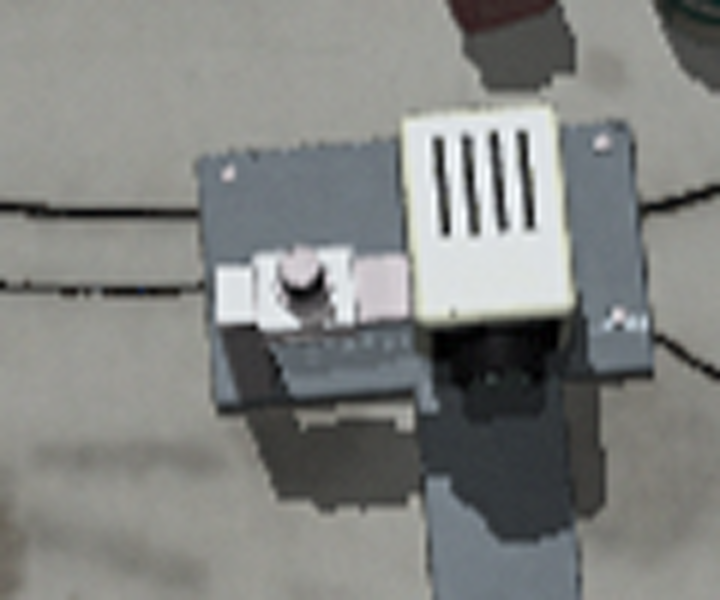

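The pin is seated and upright in the top view too, knob top at crop (300,265). The fingers straddle the tray bar in the side view, tips at crop (215,215) and (405,170). I'll descend.

Call:
drive_tool --moves '[[0.3,[0,-0.2,1.5],0],[0.3,[0,-0.2,3.5],0],[0.3,[0,-0.2,5.5],0],[0.3,[0,-0.2,6.8],0],[0.3,[0,-0.2,7.1],0],[0.3,[0,-0.2,7.1],0],[0.3,[0,-0.2,7.1],0]]'

```text
clock: 13.85
eef_pos: [446.8, 344.8, 68.2]
tcp_rot: [3.132, 0.001, 1.787]
contact_force: [0.6, 1.4, -0.0]
opening: 0.696
```

```bash
python3 - <<'E'
from h import *
s=r.grab_frame("side");t=r.grab_frame("top")
crop(s,200,140,90,80,8,"s9.png");crop(t,165,195,90,75,8,"t9.png")
delta([445.8,344.3,66],102.4)
E
```

```text
t 13.95 pos [446.7 344.7  68.1] rpy [1.7946e+02 6.0000e-02 1.0240e+02] F [-0.7  0.8 -0.1] op 0.701
shift cm [-0.02 -0.1   0.21] roll -0.0
```

View pics/s9.png

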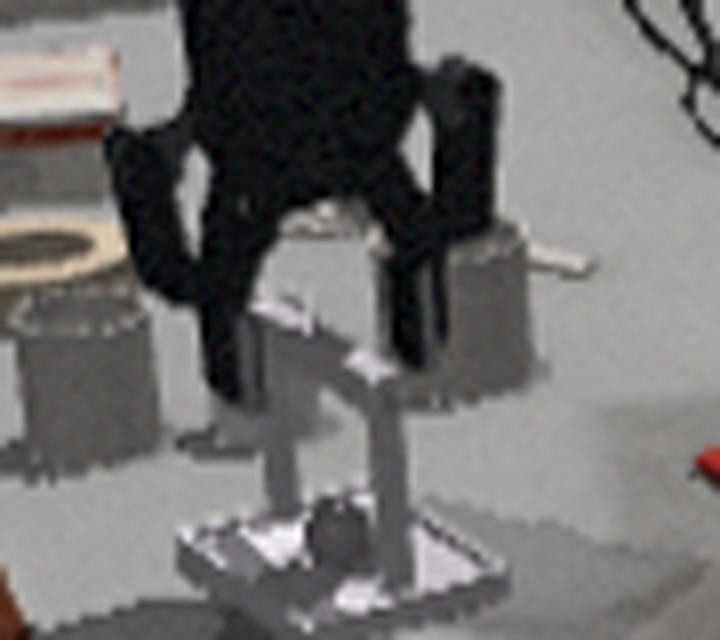

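View pics/t9.png

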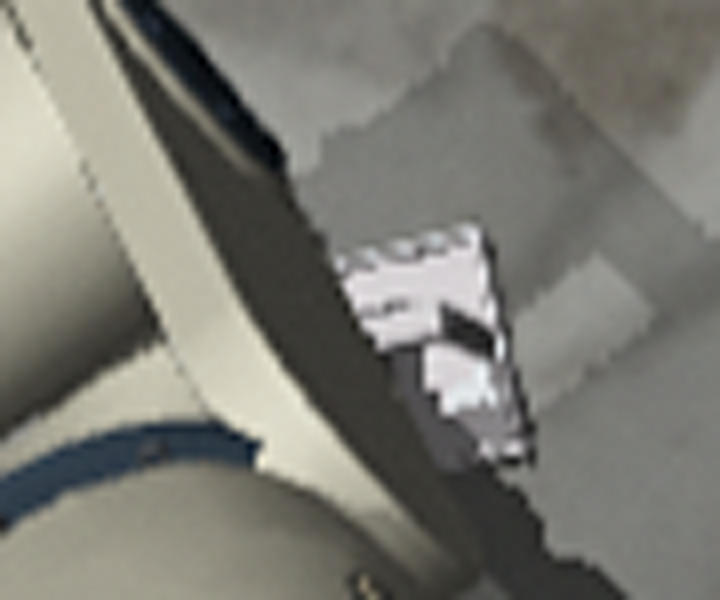

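The bar's middle is between the open pads in the side view, pads at crop (245,370) and (420,310). I'll close gradually.

Call:
drive_tool --grip_force 60 --moves '[[0.45,[0,-0.1,0.1],0],[0.6,[0,-0.1,0.1],0],[0.7,[0,-0.1,0.1],0],[0.78,[0,-0.1,0.1],0],[0.84,[0,-0.1,0.1],0],[0.88,[0,-0.1,0.1],0],[1,[0,-0.1,0.1],0],[1,[0,-0.1,0.1],0],[1,[0,-0.1,0.1],0]]'

```text
clock: 15.08
eef_pos: [445.7, 344.4, 67.0]
tcp_rot: [3.132, 0.001, 1.787]
contact_force: [0.4, 0.1, -2.7]
opening: 0.132
```

```bash
python3 - <<'E'
from h import *
s=r.grab_frame("side")
crop(s,200,140,90,80,8,"s10.png")
delta([445.8,344.3,180],102.4)
E
```

```text
t 15.12 pos [445.7 344.4  67. ] rpy [1.7948e+02 6.0000e-02 1.0240e+02] F [ 0.6  0.2 -2.4] op 0.129
shift cm [ -0.03   0.11 -11.3 ] roll -0.0
```

View pics/s10.png

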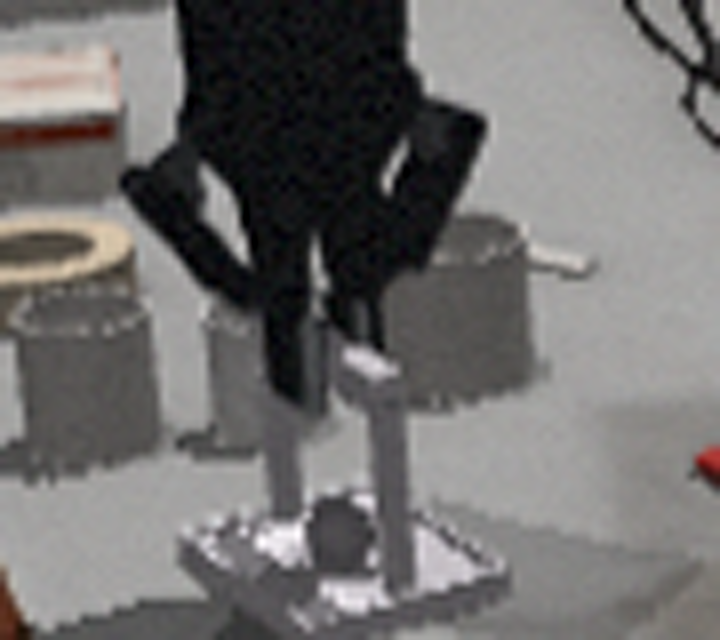

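The pads hold the bar, with the opening at 0.13 (about 11 mm), and the ball is in its pocket at crop (340,535). I'll lift smoothly.

Call:
drive_tool --moves '[[1,[0,0,-0.2],0],[1,[0,0,-0.7],0],[1,[0,0,-1.6],0],[1,[0,0,-2.9],0],[1,[0,0,-4.5],0],[1,[0,0,-6.1],0],[1,[0,0,-7.7],0],[1,[0,0,-9.1],0],[1,[0,0,-10.3],0],[1,[0,0,-11.2],0],[1,[0,0,-11.7],0],[1,[0,0,-12],0]]'

```text
clock: 16.62
eef_pos: [444.5, 344.3, 187.0]
tcp_rot: [3.133, 0.001, 1.787]
contact_force: [0.2, 0.6, -2.7]
opening: 0.127
```

```bash
python3 - <<'E'
from h import *
s=r.grab_frame("side")
crop(s,190,80,100,110,5,"s11.png")
delta([518.9,-17.6,180],93.65)
E
```

```text
t 16.68 pos [444.6 344.3 187.3] rpy [1.7948e+02 6.0000e-02 1.0240e+02] F [-0.3  0.8 -1.9] op 0.126
shift cm [-36.95  -0.52   0.76] roll 8.75
```

View pics/s11.png

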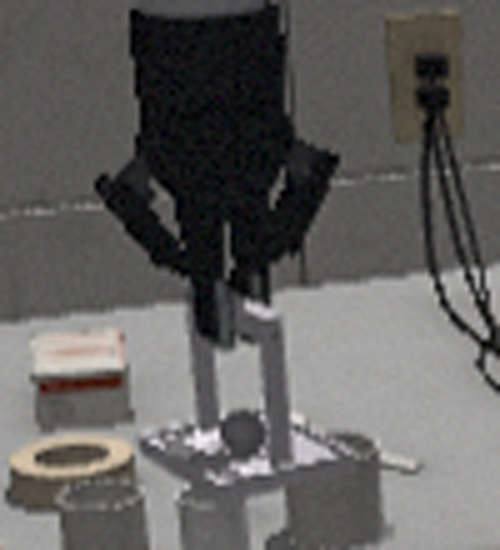

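The tray is lifted and level, with the ball in its pocket at crop (242,432). I'll carry it in two smooth legs.

Call:
drive_tool --moves '[[1,[-0.3,0,0],0.2],[1,[-1.1,0,0],0.5],[1,[-2.5,0,0],0.9],[1,[-4.5,-0.1,0],1.3],[1,[-6.9,-0.1,0],1.8],[1,[-9.4,-0.1,0],2.4],[1,[-11.9,-0.2,0],3],[1,[-14.2,-0.2,0],3.5],[1,[-16.1,-0.2,0],4],[1,[-17.4,-0.3,0],4.3],[1,[-18.2,-0.3,0],4.4],[1,[-18.5,-0.3,0],4.4]]'

```text
clock: 18.18
eef_pos: [481.5, 162.8, 187.5]
tcp_rot: [3.132, 0.0, 1.71]
contact_force: [0.7, 0.4, -1.9]
opening: 0.133
```

```bash
python3 - <<'E'
from h import *
s=r.grab_frame("side")
crop(s,190,80,160,140,4,"s12.png")
delta([518.9,-17.6,179.5],93.65)
E
```

```text
t 18.23 pos [481.5 162.8 187.4] rpy [1.7947e+02 3.0000e-02 9.8000e+01] F [-0.9  0.2 -2. ] op 0.128
shift cm [-18.38   1.19   0.81] roll 4.35
```

View pics/s12.png

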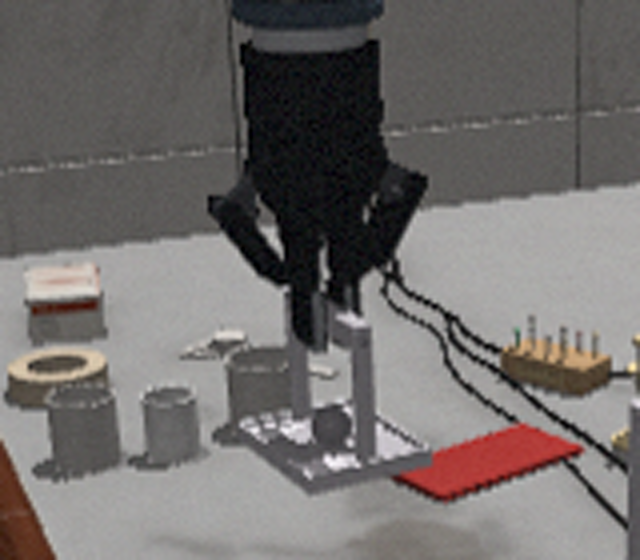

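The ball is still in the pocket, at crop (331,427). Leg 2 next.

Call:
drive_tool --moves '[[1,[-0.3,0,0],0.2],[1,[-1.1,0.1,0],0.5],[1,[-2.5,0.2,0.1],0.9],[1,[-4.5,0.3,0.2],1.3],[1,[-6.9,0.4,0.3],1.8],[1,[-9.4,0.6,0.4],2.4],[1,[-11.8,0.8,0.5],3],[1,[-14.1,0.9,0.6],3.5],[1,[-16,1,0.7],4],[1,[-17.3,1.1,0.8],4.3],[1,[-18.1,1.2,0.8],4.4],[1,[-18.4,1.2,0.8],4.4]]'

```text
clock: 19.73
eef_pos: [519.2, -18.0, 179.6]
tcp_rot: [3.132, -0.0, 1.633]
contact_force: [0.6, 1.2, -1.6]
opening: 0.13
```

```bash
python3 - <<'E'
from h import *
s=r.grab_frame("side");t=r.grab_frame("top")
crop(s,260,160,130,120,5,"s13.png");crop(t,270,110,130,120,5,"t13.png")
delta([518.9,-17.6,179.5],93.65)
for c in("side","top"):
  for n in ("ball_center","tray_pocket","tray_bar","tray"): print(c,n,[(np.round(d["at"],1).tolist(),round(d["score"],2)) for d in r.spot_point(n,c)][:2])
e=r.sense()["eef_pos"]
for n,p in [("ballexp",[e[0],e[1],e[2]-49.5]),("foc",FOC),("c--",0),]:
  if p is 0: continue
  print(n,proj(s,p)[0].round(1),((proj(s,p)[0]+.5-[260,160])*5-.5).round(0))
E
```

```text
t 19.82 pos [519.1 -17.7 179.6] rpy [ 1.7947e+02 -2.0000e-02  9.3600e+01] F [ 0.6  0.8 -3.3] op 0.126
shift cm [ 0.01 -0.02  0.01] roll -0.05
side ball_center [([318.2, 213.4], 0.58)]
side tray_pocket [([320.0, 215.0], 0.66)]
side tray_bar [([318.4, 185.1], 0.96)]
side tray [([317.7, 222.4], 0.68)]
top ball_center []
top tray_pocket [([341.3, 205.5], 0.56)]
top tray_bar [([341.4, 199.8], 0.81)]
top tray [([340.7, 203.4], 0.58)]
ballexp [318.4 216. ] [294. 282.]
foc [318.4 216.1] [294. 282.]<stdin>:9: SyntaxWarning: "is" with 'int' literal. Did you mean "=="?
```

View pics/s13.png

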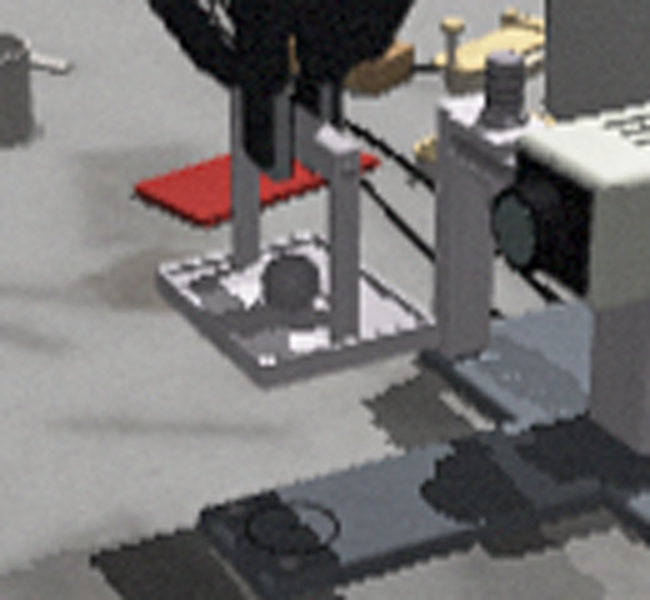

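View pics/t13.png

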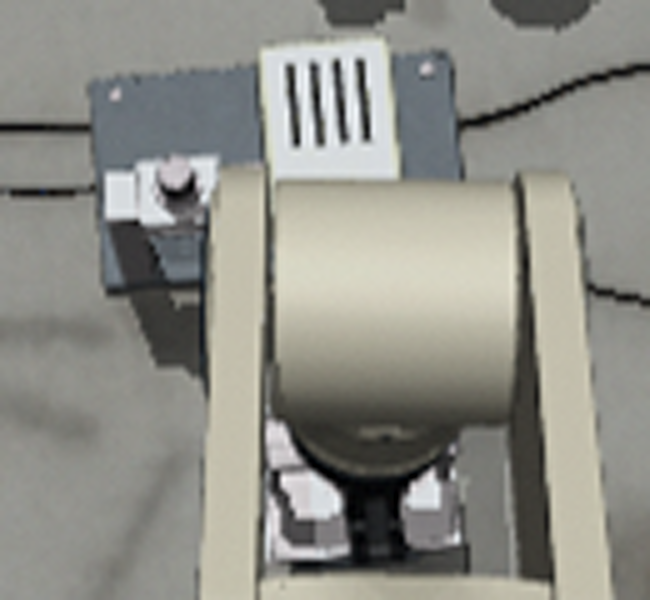

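```bash
python3 - <<'E'
from h import *
s=r.grab_frame("side")
im=s["color"].copy()
im=cv2.resize(im[160:280,260:390],None,fx=5,fy=5,interpolation=cv2.INTER_CUBIC)
a=np.radians(3.65);R=np.array([[np.cos(a),-np.sin(a),0],[np.sin(a),np.cos(a),0],[0,0,1]])
P=lambda q:tuple(((proj(s,R@np.array(q,float)+[518.9,-17.6,112.5])[0]+.5-[260,160])*5-.5).astype(int))
for z in(0,12):
  c=[P(q) for q in [(-40,50,z),(-40,-50,z),(40,-50,z),(40,50,z)]]
  for i in range(4): cv2.line(im,c[i],c[(i+1)%4],(255,0,0),1)
b=[P(q) for q in [(-6,46,93),(-6,-46,93),(6,-46,93),(6,46,93)]]
for i in range(4): cv2.line(im,b[i],b[(i+1)%4],(0,255,0),1)
cv2.circle(im,P((0,0,17.5)),int(12.5*5*.65),(0,255,255),1)
cv2.imwrite("pics/o14.png",im[:,:,::-1]); delta([518.9,-17.6,179.5],93.65)
E
```

```text
t 20.27 pos [519.  -17.6 179.7] rpy [ 1.7947e+02 -2.0000e-02  9.3620e+01] F [ 0.6 -0.1 -2.6] op 0.127
shift cm [-0.   -0.01  0.02] roll -0.03
```

View pics/o14.png

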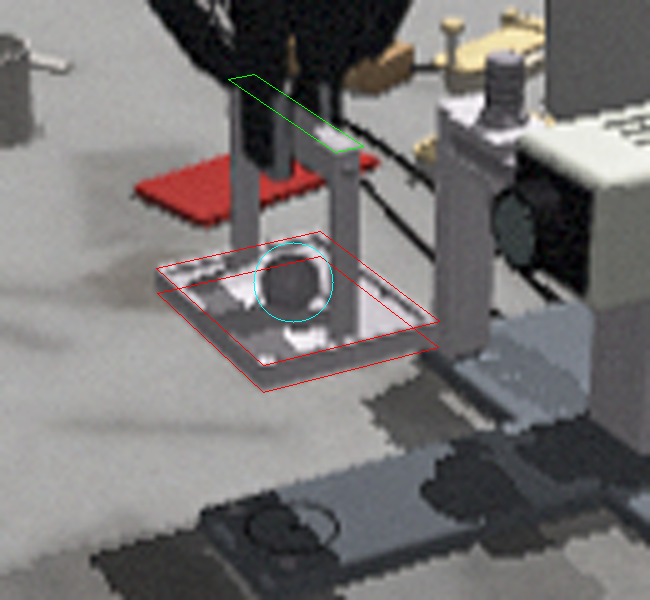

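The overlay of the wanted tray pose matches the picture within about 1 mm, and the tray is level with the ball at crop (291,282). I'll let it settle, then hand in.

Call:
drive_tool --moves '[[1,[0,0,0],0],[1,[0,0,0],0],[1,[0,0,0],0],[1,[0,0,0],0],[1,[0,0,0],0],[1,[0,0,0],0],[1,[0,0,0],0],[1,[0,0,0],0]]'

```text
clock: 21.28
eef_pos: [519.0, -17.6, 179.7]
tcp_rot: [3.132, -0.0, 1.634]
contact_force: [-0.9, -0.4, -2.7]
opening: 0.126
```

```bash
python3 - <<'E'
from h import *
s=r.grab_frame("side");delta([518.9,-17.6,179.5],93.65)
print(np.abs(r.sense()["qvel"]).max())
print([(np.round(d["at"],1).tolist(),round(d["score"],2)) for d in r.spot_point("ball_center","side")])
cv2.imwrite("pics/s15.png",s["color"][:,:,::-1])
E
```

```text
t 21.32 pos [519.  -17.6 179.6] rpy [ 1.7947e+02 -2.0000e-02  9.3610e+01] F [ 0.1 -0.3 -2.2] op 0.127
shift cm [ 0.   -0.01  0.01] roll -0.04
0.0008816820428932283
[([318.6, 216.4], 0.61)]
```

View pics/s15.png

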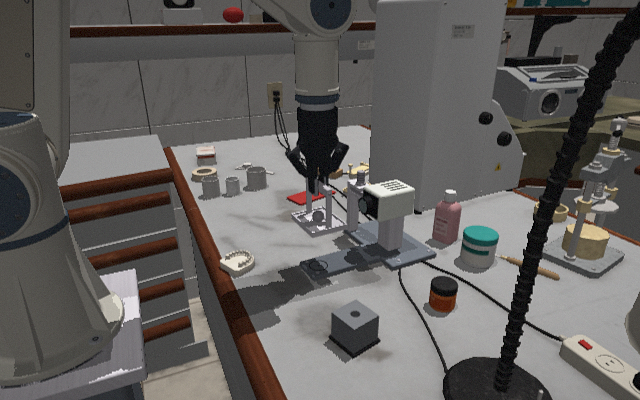

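The tray is steady with the ball at (318.6,216.4), against a target of (318.4,216.1). The pin is in the fork at (360,175). The jaw model at (238,262) and the pot at (443,294) are where they were.

```bash
python3 -c "
from rig import r
print(r.sign_off())"
```

```text
the job is handed in; nothing more can be done
None
```

The job is handed in at about 21 s of the 54 s allowed. `r.sign_off()` reports no verdict.

- **Pin:** I took it from its block, pushed it down through the fork and lug until its flange met the fork, and let go. It stopped at 154.1 mm tool height (154 expected) with about 9 N of push. Pictures from both cameras afterwards show it seated and upright.
- **Tray:** I lifted it by the middle of its bar and carried it level in front of the lens, the open side of the arch facing the lens. The tool's position reads within 0.2 mm and 0.1° of yaw of the target. The ball showed at side pixel (318.6, 216.4) against (318.4, 216.1) predicted for the focus point.
- **Surroundings:** The jaw model and the polish pot look unmoved in the last picture.

Limits of the checks:
- **Tool tilt:** The tool was about 0.5° off vertical from before the tray grasp to the end, and I left it so. The tray itself looks level.
- **Tray height:** The tray's lower edge looked about 1 mm higher than the overlay in the side view, which is within the calibration error.
- **Top camera:** The arm hid the ball from the top camera, so the final ball check rests on the side camera and the arm's own readings.

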